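Nip a wood type block in a geared proof press

ROBOT

A 6-joint arm with a two-finger parallel gripper is mounted at the origin on the work surface; the furniture and walls round the work are solid. World frame = base frame: x ahead of the robot, y to its left, z up, the work surface at z = 0. Lengths are in mm, angles in rad, forces in N, time in s.
With the tool pointing down it reaches from about 300 to 775 mm from the base axis. Payload 14.6 kg.
Tool frame: the origin (TCP) lies at the very end of the fingers, on their centre line; the grasp point (between the pads) lies 19 mm behind it; z points along the fingers, y is the line along which they close (so a half turn about z gives the same grasp; the last joint's range is limited). The gripper opens to 94 mm and grips with 3 to 60 N. Pads are 16 mm wide; open, the fingers measure 119 mm over their backs; the gripper's body (75 mm by 177 mm) begins 78 mm behind the grasp point.
Start: joints at [1.148, 0.3, 1.521, -0, 1.321, -0.067], TCP at [191.584, 515.543, 205.446] pointing down, gripper open.
Joint ranges: [-3.03, 3.03], [-0.79, 2.21], [0.23, 2.52], [-1.04, 4.18], [0, 3.07], [-2.55, 2.55]. Speed limits (rad/s): [2.22, 2.22, 2.57, 3.14, 3.14, 3.14].

INTERFACE

Orientations are given as [roll, pitch, yaw] about the fixed x, y, z axes, in that order (R = Rz(yaw) Ry(pitch) Rx(roll)).
In Python, from cell import manip, camera, get_calibration gives the robot as it stands.
- The arm moves only by the tool arm_command, never from a script. Its argument "targets" is a list of rows, each an object of numbers: "hand": the opening, from -1 (shut) to 1 (fully open), so that 0 is half open; "x", "y", "z": the shift along the tool's x, y, z in m; "yaw": the turn about the tool's z in rad. In form: [{"hand": .., "x": .., "y": .., "z": .., "yaw": ..}, ...]. A call has 1 to 10 rows; each row shifts and turns the commanded pose from where the row before left it, along the tool's axes as they then stand; what a row does not reach is not made up. A row lasts 1/10 s, in which the tool goes at most 50 mm and 8.59 degrees, less where a joint would pass 70% of its speed; a pose out of reach is approached as far as the arm can. A call is refused whole if a number of a shift passes 0.05 or a number of a turn 0.15, either way. A call with a gripper value outside its range is refused whole. The fingers move at their own pace and stop on an object; "newtons" is the grip in N (left out, the last holds). Time passes only in rows, so rows that do not move let the fingers close. It gives the time, the measured TCP pose, the force, the opening and the grip force at its end, in the units of the state.
- manip.read_state(): the state, without advancing time (a new reading comes with each control period).
- camera(name): name is "side" or "top" or "wrist"; returns the picture (384x512x3 uint8, red, green, blue); there is no depth.
- get_calibration(name): a dict with "K" (3x3 intrinsics, pixels), "cam_to_world" (4x4, takes a point from camera to world coordinates). Camera axes: x right, y up, looking along -z (the intrinsics and any distortion apply to the point x, -y, -z); pixel columns grow to the right and rows downward; lengths in mm; the calibration is good to about 2 mm. A picture is of the moment at which its call begins: read the wrist's pose just before it. get_calibration takes no time and is no camera call; for the wrist camera it gives the pose at the moment of the call.
- manip.sign_off(): hands the job in; it is judged then, once.
The state is a dict: "clock": time; "joints": joint angles; "qd": joint speeds; "effort": joint torques, N m; "eef_pos": TCP position; "eef_rot": TCP orientation; "wrist_force": force on the tool from outside, world axes, zero at the start; "moment": the same for the moment, N m; "finger_gap": finger opening in mm; "finger_force": force on a finger pad.
Only numpy, scipy, OpenCV 4.12 (cv2) and the standard library are available. Lean on these libraries where they do the work, as an engineer would, in place of code of your own. Each camera call takes 0.05 s, during which the arm holds its last target. There are 200 camera calls.

TASK

Lay the larger of the two wood type blocks flat and square in the outline on the press bed, slide the bed fully home under the platen, then crank the press down clockwise until the platen bears firmly on the type. You feel that as a rise in crank load: go on until the handle takes about 5 N more than it takes running free, and stop there, because forcing it further crushes the wooden face. Leave the press closed on the type like that, and leave the other things on the desk where they are.

Things in the scene. Friction and masses are not known exactly. Their poses are not given: they have to be found in the camera images.
- press: Grey bench proof press, fixed, 235 x 172 mm in plan. Origin on the table under the screw axis; x away from the robot along the bed rails, y left, z up. Two columns at y +-68 mm, 158 mm high. The crown beam (x +-21, z 129 to 149 mm) stands over the platen, gears on it (radius 28 mm about the screw, z to 170), crank above. Bring the type in from the front, clear of the crown.
- crank_axis (a point): Point on the vertical crank shaft (press x 0, y -45, z 242 mm). Clockwise from above lowers the platen 16 mm a turn; 0.4 to 1.4 turns to meet the type. Running free the handle takes about 8 N along its path, friction that also holds the press when let go. Then each 18 N on the type adds 1 N at the handle. At a standstill friction hides some N of the load, less after short slow steps.
- crank_grip (a point): Point on the axis of the upright wooden crank knob, 45 mm from the shaft, at the height to grip it (z 242 mm). Knob 25 mm thick, z 218 to 267 mm, nothing above it; crank arm below, its top at z 216 mm. The knob spins freely on its pin, so the gripper can keep its orientation while it leads the knob in a circle round the shaft.
- platen: Iron platen plate, 80 x 104 x 10 mm, on the screw; origin at its middle. Under it packing boards of unknown thickness and a steel facing: the underside that meets the type is 12.5 to 18.5 mm below the origin, and the pose does not tell how much. Packing yields 1 mm in 50 N: past touch, 0.1 rad of crank adds about 12 N. A firm nip is 50 to 130 N on the type, best 90; over 150 N crushes it.
- bed (a joint): Travel of the bed along press +x: about 0 when drawn out to the front for loading (starts at 0 to 12 mm), 90 mm when fully home against its stop under the platen. Slides with about 3 N and stays where it is left.
- bed_mark (a point): Middle of the thin black outline (67 mm along press x, 55 mm along y) on the flat top of the steel bed, 30 mm above the table. Bed out, it lies 90 mm in front of the screw axis; home, under it.
- bed_lip (a point): Middle of the front face of the bed's dark upright front lip, the place to push; 76 mm in front of bed_mark at z 38 mm. The lip is 70 mm wide, 8 mm thick, z 20 to 45 mm; the press base under it is 14 mm high.
- type_large: The larger wood type block: brown wood, 60 x 48 mm, 20 mm high plus a black relief of 3 mm on top (23 mm in all); origin at the middle of its underside, x along its 60 mm side, z up. About 50 g. It goes in the outline with its 60 mm side along press x, either way round, relief up.
- type_small: The smaller wood type block, 52 x 32 x 23 mm, same wood; origin at the middle of its underside. Not used; leave it.
- eraser: Eraser in a green sleeve, 22 x 50 x 12 mm, a bystander; origin at the middle of its underside.
- clip: Black spring clip, 32 x 50 x 12 mm, a bystander; origin at the middle of its underside.
Not all that is in view belongs to the job. Leave any purple look-alike of the type_large alone.

How it is judged:
By the outcome, as a careful person would: the job done as asked, in the order asked, and still so for the second after the job is handed in, with the robot touching nothing.
It also fails if it takes over 72 s, if anything falls off the work surface, if the arm or the gripper's body presses on something with over 40 N, if the wrist force passes 120 N, or if a joint passes its speed limit or range.

## Working session

There is one attempt and no reset: what is moved stays moved. The work goes in short steps, Python scripts to look and compute and a tool call to move; the robot and the scene stay as the last step left them, time stands still between calls to the robot, and variables do not carry over. Pictures are saved under pics/ and viewed, at most 10 in all, crops included, and the job is handed in when it is done.

Besides the shell and the picture viewer there is one more tool, called after ">>>" in YAML: its name, and indented under it one key for each argument. arm_command: Moves the arm, as the interface text tells. Its arguments: {"type":"object","properties":{"targets":{"type":"array"},"newtons":{"type":"number"}},"required":["targets"]}

```bash
mkdir -p pics; cat > h.py <<'E'
import numpy as np, cv2
from cell import manip, camera, get_calibration
def snap(n,f):
    im=camera(n); cv2.imwrite('pics/'+f,im[:,:,::-1]); return im
def px2w(cal,u,v,z):
    K=np.array(cal['K']);T=np.array(cal['cam_to_world'])
    p=cv2.undistortPoints(np.array([[[u,v]]],float),K,np.array(cal.get('dist',np.zeros(5)),float))[0,0]
    d=T[:3,:3]@np.array([p[0],-p[1],-1.]);o=T[:3,3]
    return o+d*(z-o[2])/d[2]
def w2px(cal,P):
    K=np.array(cal['K']);T=np.array(cal['cam_to_world'])
    c=T[:3,:3].T@(np.array(P,float)-T[:3,3]); q=K@np.array([c[0],-c[1],-c[2]]); return q[:2]/q[2]
E
python3 - <<'E'
from h import *
for n in ['top','side','wrist']:
    c=get_calibration(n); print(n,{k:np.round(v,3).tolist() for k,v in c.items()})
a=snap('top','top0.png'); b=snap('side','side0.png')
cv2.imwrite('pics/topbig.png',cv2.resize(a[:,:,::-1],(800,600),interpolation=cv2.INTER_CUBIC))
print(manip.read_state())
E
```

```text
top {'K': [[413.787, 0.0, 256.494], [0.0, 413.787, 196.99], [0.0, 0.0, 1.0]], 'cam_to_world': [[0.004, 0.986, -0.167, 366.812], [-1.0, 0.003, -0.007, -127.538], [-0.006, 0.167, 0.986, 1326.66], [0.0, 0.0, 0.0, 1.0]]}
side {'K': [[369.222, 0.0, 257.938], [0.0, 369.222, 198.366], [0.0, 0.0, 1.0]], 'cam_to_world': [[0.976, 0.114, -0.186, 406.98], [-0.218, 0.468, -0.856, -900.502], [-0.01, 0.876, 0.482, 607.452], [0.0, 0.0, 0.0, 1.0]]}
wrist {'K': [[287.818, 0.0, 256.669], [0.0, 287.818, 190.938], [0.0, 0.0, 1.0]], 'cam_to_world': [[0.348, -0.901, -0.26, 115.856], [0.938, 0.334, 0.098, 544.528], [-0.001, -0.277, 0.961, 383.534], [0.0, 0.0, 0.0, 1.0]]}
{'clock': 0.1, 'joints': array([ 1.14837753e+00,  3.00426721e-01,  1.52149259e+00, -1.59213077e-05,
        1.32073838e+00, -6.65874346e-02]), 'qd': array([ 0.00036949,  0.00067479, -0.00125043, -0.00079204,  0.00126798,
       -0.00166487]), 'effort': array([ 6.52433428e-04, -5.32648230e+01, -3.53284907e+01,  7.09524332e-02,
        2.35185988e-02, -5.22928201e-05]), 'eef_pos': array([191.50664834, 515.33075787, 204.94811628]), 'eef_rot': array([-3.14052894e+00, -5.54784073e-05,  2.78576521e+00]), 'wrist_force': array([ 0.39035293,  0.38606967, -0.40714861]), 'moment': array([ 0.02666665, -0.02353285,  0.02572899]), 'finger_force': 0.0, 'finger_gap': 94.21175569369126}
```

View pics/topbig.png

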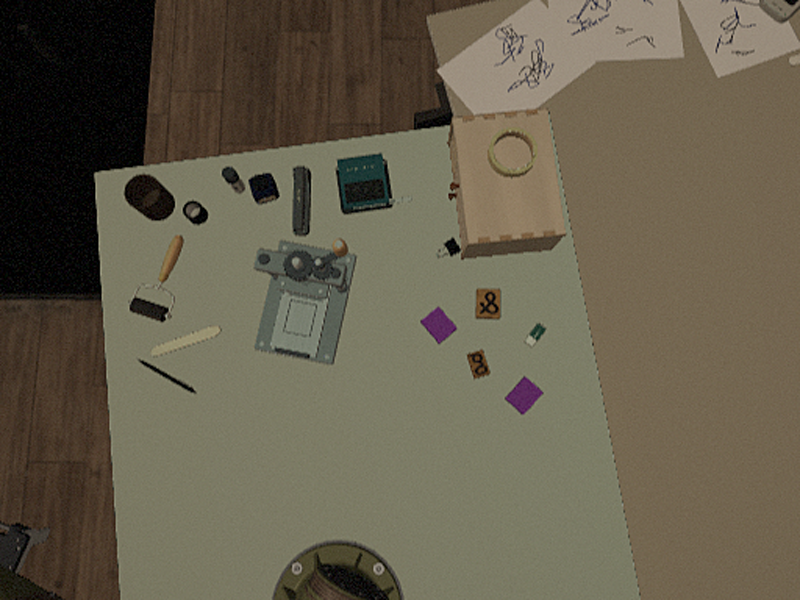

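View pics/side0.png

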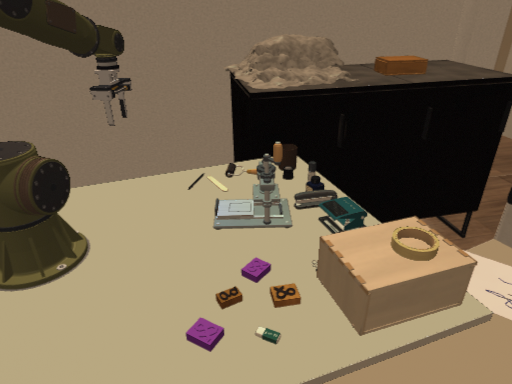

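Top view (800x600). Candidates for type_large are the brown block at (488,303), the brown block at (478,364), which looks smaller, and the purple ones at (438,325) and (524,395). I choose (488,303). The press is at about (305,300), its knob at (340,247) and the outline at (301,317). I'll check these in one crop.

```bash
python3 - <<'E'
from h import *
a=cv2.imread('pics/top0.png')
p=cv2.resize(a[145:240,155:235],None,fx=6,fy=6,interpolation=cv2.INTER_CUBIC)   # x 155..235 y 145..240
q=cv2.resize(a[175:245,290:340],None,fx=6,fy=6,interpolation=cv2.INTER_CUBIC)
o=np.zeros((570,790,3),np.uint8);o[:570,:480]=p;o[:420,490:790]=q
cv2.imwrite('pics/crop.png',o)
E
```

```text
(no output)
```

View pics/crop.png

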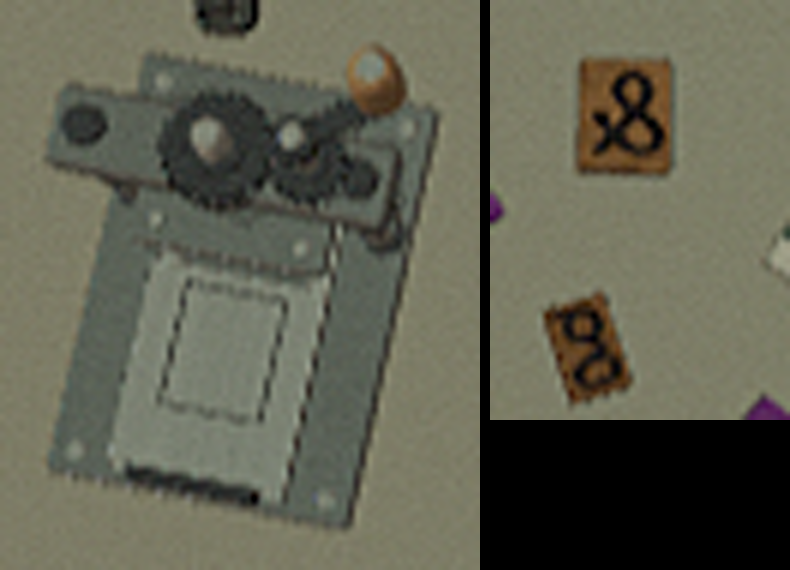

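The chosen block is the larger: about 92x112 crop px against 60x95 for the other. The outline corners are at about (185,280), (287,298), (263,420), (158,402), and the knob top is at (372,68).

```bash
python3 - <<'E'
from h import *
c=get_calibration('top')
def f(X,Y,z,u0,v0): return px2w(c,u0+X/6-.42,v0+Y/6-.42,z)[:2]
P=lambda L,z:np.array([f(x,y,z,155,145) for x,y in L])
B=lambda L,z:np.array([f(x,y,z,290,175) for x,y in L])
np.set_printoptions(precision=1,suppress=True)
def rep(n,q):
    e=[q[1]-q[0],q[2]-q[1],q[3]-q[2],q[0]-q[3]]
    print(n,q.mean(0),'len',[round(np.hypot(*v),1) for v in e],'ang',[round(np.arctan2(v[1],v[0]),3) for v in e])
    return q.mean(0)
o=rep('outline',P([(185,280),(287,298),(263,420),(158,402)],30))
b=rep('base',P([(148,55),(438,105),(348,525),(50,470)],14))
rep('block',B([(90,60),(182,62),(182,174),(86,172)],20))
k=P([(375,72)],267)[0];print('knob',k)
print('shaft',P([(290,135)],252)[0], 'screw', P([(208,140)],180)[0])
for pt in [(100,0)]: pass
E
```

```text
outline [566.3  86.3] len [np.float64(55.3), np.float64(66.1), np.float64(56.4), np.float64(66.5)] ang [np.float64(-1.744), np.float64(2.976), np.float64(1.404), np.float64(-0.183)]
base [603.7  77.6] len [np.float64(161.4), np.float64(232.9), np.float64(161.6), np.float64(232.0)] ang [np.float64(-1.743), np.float64(2.952), np.float64(1.393), np.float64(-0.191)]
block [ 597.8 -296.9] len [np.float64(49.3), np.float64(60.7), np.float64(51.0), np.float64(60.8)] ang [np.float64(-1.59), np.float64(3.12), np.float64(1.553), np.float64(-0.05)]
knob [653.9 -15.9]
shaft [628.9  22.9] screw [643.9  71.9]
```

```bash
cat >> h.py <<'E'
import json, math
def plan(x,y,z,yaw,n,start=None,hand=None):
    """rows (tool frame) from the start or measured pose to a world pose, tool down"""
    if start is None:
        s=manip.read_state(); start=[*s['eef_pos'],s['eef_rot'][2]]
    s=np.array(start,float); t=np.array([x,y,z,yaw],float)
    dy=(t[3]-s[3]+math.pi)%(2*math.pi)-math.pi
    c=s.copy(); rows=[]
    for i in range(n):
        d=(s[:3]+(t[:3]-s[:3])*(i+1)/n)-c[:3]
        a=c[3]; tx=np.array([math.cos(a),math.sin(a),0]); ty=np.array([math.sin(a),-math.cos(a),0])
        w=round(-(s[3]+dy*(i+1)/n-c[3]),3)
        r=dict(x=round(float(d@tx)/1000,4),y=round(float(d@ty)/1000,4),z=round(-float(d[2])/1000,4),yaw=w)
        if hand is not None: r['hand']=hand
        rows.append(r); c[:3]+=1000*(r['x']*tx+r['y']*ty)-np.array([0,0,1000*r['z']]); c[3]-=w
    for i in range(0,n,10): print(json.dumps([{k:v for k,v in r.items() if v or k=='hand'} for r in rows[i:i+10]]))
    return c
E
python3 -c "
from h import *
plan(565,-297,250,-0.025-0.0,20)"
```

```text
[{"x": -0.0317, "y": -0.0316, "z": -0.0023, "yaw": 0.141}, {"x": -0.0357, "y": -0.0268, "z": -0.0022, "yaw": 0.14}, {"x": -0.0392, "y": -0.0215, "z": -0.0023, "yaw": 0.141}, {"x": -0.0418, "y": -0.0159, "z": -0.0022, "yaw": 0.14}, {"x": -0.0436, "y": -0.0098, "z": -0.0023, "yaw": 0.141}, {"x": -0.0446, "y": -0.0036, "z": -0.0022, "yaw": 0.14}, {"x": -0.0446, "y": 0.0026, "z": -0.0023, "yaw": 0.141}, {"x": -0.0438, "y": 0.0089, "z": -0.0022, "yaw": 0.14}, {"x": -0.0421, "y": 0.0149, "z": -0.0023, "yaw": 0.141}, {"x": -0.0397, "y": 0.0207, "z": -0.0022, "yaw": 0.14}]
[{"x": -0.0363, "y": 0.026, "z": -0.0023, "yaw": 0.141}, {"x": -0.0324, "y": 0.0309, "z": -0.0022, "yaw": 0.14}, {"x": -0.0277, "y": 0.035, "z": -0.0023, "yaw": 0.141}, {"x": -0.0225, "y": 0.0387, "z": -0.0022, "yaw": 0.141}, {"x": -0.0169, "y": 0.0414, "z": -0.0023, "yaw": 0.14}, {"x": -0.0109, "y": 0.0433, "z": -0.0022, "yaw": 0.141}, {"x": -0.0047, "y": 0.0445, "z": -0.0023, "yaw": 0.14}, {"x": 0.0015, "y": 0.0446, "z": -0.0022, "yaw": 0.141}, {"x": 0.0078, "y": 0.0441, "z": -0.0023, "yaw": 0.14}, {"x": 0.0138, "y": 0.0425, "z": -0.0023, "yaw": 0.141}]
```

>>> arm_command:
  targets:
    - {"hand": 1,"x": -0.032,"y": -0.032,"z": -0.002,"yaw": 0.14}
    - {"hand": 1,"x": -0.036,"y": -0.027,"z": -0.002,"yaw": 0.14}
    - {"hand": 1,"x": -0.039,"y": -0.022,"z": -0.002,"yaw": 0.14}
    - {"hand": 1,"x": -0.042,"y": -0.016,"z": -0.002,"yaw": 0.14}
    - {"hand": 1,"x": -0.044,"y": -0.01,"z": -0.002,"yaw": 0.14}
    - {"hand": 1,"x": -0.045,"y": -0.004,"z": -0.002,"yaw": 0.14}
    - {"hand": 1,"x": -0.045,"y": 0.003,"z": -0.002,"yaw": 0.14}
    - {"hand": 1,"x": -0.044,"y": 0.009,"z": -0.002,"yaw": 0.14}
    - {"hand": 1,"x": -0.042,"y": 0.015,"z": -0.002,"yaw": 0.14}
    - {"hand": 1,"x": -0.04,"y": 0.021,"z": -0.002,"yaw": 0.14}

```text
clock: 1.1
eef_pos: [380.5, 105.2, 225.5]
eef_rot: [3.141, -0.0, 1.38]
wrist_force: [0.3, 1.0, -0.2]
finger_gap: 93.9
finger_force: 0.0
```

>>> arm_command:
  targets:
    - {"hand": 1,"x": -0.036,"y": 0.026,"z": -0.002,"yaw": 0.14}
    - {"hand": 1,"x": -0.032,"y": 0.031,"z": -0.002,"yaw": 0.14}
    - {"hand": 1,"x": -0.028,"y": 0.035,"z": -0.002,"yaw": 0.14}
    - {"hand": 1,"x": -0.023,"y": 0.039,"z": -0.002,"yaw": 0.14}
    - {"hand": 1,"x": -0.017,"y": 0.041,"z": -0.002,"yaw": 0.14}
    - {"hand": 1,"x": -0.011,"y": 0.043,"z": -0.002,"yaw": 0.14}
    - {"hand": 1,"x": -0.005,"y": 0.045,"z": -0.002,"yaw": 0.14}
    - {"hand": 1,"x": 0.002,"y": 0.045,"z": -0.002,"yaw": 0.14}
    - {"hand": 1,"x": 0.008,"y": 0.044,"z": -0.002,"yaw": 0.14}
    - {"hand": 1,"x": 0.014,"y": 0.042,"z": -0.002,"yaw": 0.14}

```text
clock: 2.1
eef_pos: [570.9, -299.4, 245.0]
eef_rot: [-3.141, 0.001, -0.02]
wrist_force: [0.7, 0.7, 0.5]
finger_gap: 94.4
finger_force: 0.0
```

```bash
python3 - <<'E'
from h import *
s=manip.read_state(); print(s['eef_pos'],s['eef_rot'],s['clock'])
a=snap('wrist','w1.png')
c=get_calibration('wrist');print(np.round(w2px(c,[598,-297,20]),0))
cv2.imwrite('pics/w1b.png',cv2.resize(a[:,:,::-1],(800,600),interpolation=cv2.INTER_CUBIC))
E
```

```text
[ 570.90158235 -299.44317868  245.04220677] [-3.14125053e+00  5.64465919e-04 -2.01744991e-02] 2.1
[251. 149.]
```

View pics/w1b.png

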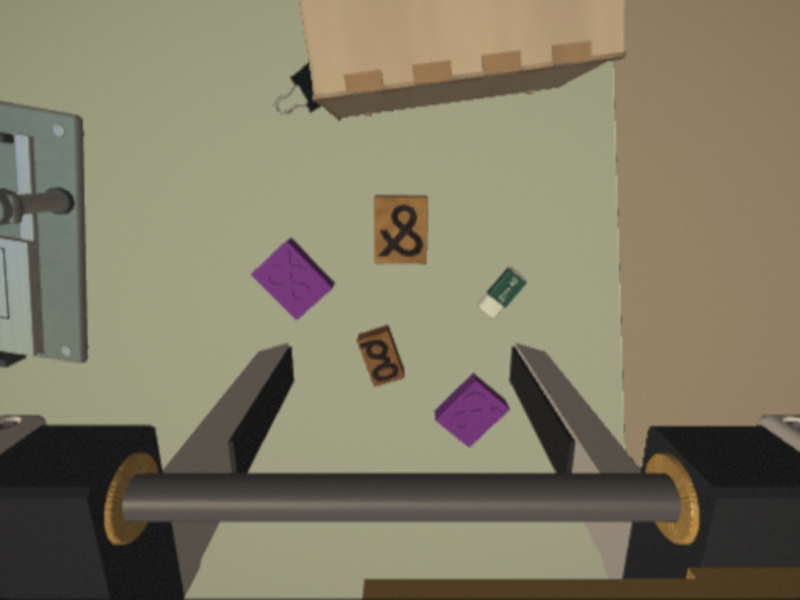

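The wrist view confirms the pick. The large block has corners (374,196), (427,196), (427,264), (374,264). The purple block at (290,278) and the small one at (381,357) stay clear of the fingers.

```bash
python3 - <<'E'
from h import *
c=get_calibration('wrist');np.set_printoptions(precision=3,suppress=True)
q=np.array([px2w(c,u*.64-.18,v*.64-.18,20)[:2] for u,v in [(374,196),(427.5,195.5),(427.5,264),(374,264.5)]])
print(q.mean(0),[np.hypot(*(q[i]-q[i-1])) for i in range(4)]); e=q[0]-q[3];f=q[0]-q[1];print(np.arctan2(e[1],e[0]),np.arctan2(-f[0],f[1]))
x,y=q.mean(0); e=plan(x,y,60,-0.015,5); plan(x,y,4,-0.015,2,e)
E
```

```text
[ 599.516 -303.893] [np.float64(60.93997412314387), np.float64(46.698487126087734), np.float64(60.90124862598037), np.float64(48.722444957174396)]
-0.04873987931638384 -0.022644031610736977
[{"x": 0.0055, "y": -0.0003, "z": 0.0367, "yaw": -0.003}, {"x": 0.0056, "y": -0.0002, "z": 0.0367, "yaw": -0.004}, {"x": 0.0055, "y": -0.0002, "z": 0.0367, "yaw": -0.003}, {"x": 0.0055, "y": -0.0003, "z": 0.0367, "yaw": -0.004}, {"x": 0.0055, "y": -0.0002, "z": 0.0367, "yaw": -0.003}]
[{"z": 0.028}, {"z": 0.028}]
```

>>> arm_command:
  targets:
    - {"hand": 0.6,"x": 0.007,"y": 0.0005,"z": 0.045,"yaw": 0.005}
    - {"hand": 0.6,"x": 0.007,"y": 0.0005,"z": 0.045}
    - {"hand": 0.6,"x": 0.007,"y": 0.0005,"z": 0.045}
    - {"hand": 0.6,"x": 0.007,"z": 0.045}
    - {"hand": 0.6,"z": 0.03}
    - {"hand": 0.6,"z": 0.02}
    - {"hand": 0.6,"z": 0.011}
    - {"hand": 0.6}
    - {"hand": 0.6}

```text
schema error: expected keys hand, x, y, z, yaw
```

>>> arm_command:
  targets:
    - {"hand": -0.2}
    - {"hand": -0.2}
    - {"hand": -0.2}
    - {"hand": -0.2}
    - {"hand": -0.2}
    - {"hand": -0.2}
  newtons: 12

```text
schema error: expected keys hand, x, y, z, yaw
```

>>> arm_command:
  targets:
    - {"hand": 0.6,"x": 0.007,"y": 0.0005,"z": 0.045,"yaw": 0.005}
    - {"hand": 0.6,"x": 0.007,"y": 0.0005,"z": 0.045,"yaw": 0}
    - {"hand": 0.6,"x": 0.007,"y": 0.0005,"z": 0.045,"yaw": 0}
    - {"hand": 0.6,"x": 0.007,"y": 0,"z": 0.045,"yaw": 0}
    - {"hand": 0.6,"x": 0,"y": 0,"z": 0.03,"yaw": 0}
    - {"hand": 0.6,"x": 0,"y": 0,"z": 0.02,"yaw": 0}
    - {"hand": 0.6,"x": 0,"y": 0,"z": 0.011,"yaw": 0}
    - {"hand": 0.6,"x": 0,"y": 0,"z": 0,"yaw": 0}
    - {"hand": 0.6,"x": 0,"y": 0,"z": 0,"yaw": 0}

```text
clock: 3.05
eef_pos: [598.9, -299.9, 5.5]
eef_rot: [3.141, -0.001, -0.019]
wrist_force: [0.0, 0.5, 0.8]
finger_gap: 75.2
finger_force: 0.0
```

>>> arm_command:
  targets:
    - {"hand": -0.2,"x": 0,"y": 0,"z": 0,"yaw": 0}
    - {"hand": -0.2,"x": 0,"y": 0,"z": 0,"yaw": 0}
    - {"hand": -0.2,"x": 0,"y": 0,"z": 0,"yaw": 0}
    - {"hand": -0.2,"x": 0,"y": 0,"z": 0,"yaw": 0}
    - {"hand": -0.2,"x": 0,"y": 0,"z": 0,"yaw": 0}
  newtons: 12

```text
clock: 3.55
eef_pos: [598.7, -299.8, 4.9]
eef_rot: [3.141, -0.0, -0.019]
wrist_force: [0.0, 0.0, 3.5]
finger_gap: 47.6
finger_force: 12.0
```

>>> arm_command:
  targets:
    - {"hand": -0.2,"x": 0,"y": 0,"z": -0.02,"yaw": 0}
    - {"hand": -0.2,"x": -0.005,"y": 0,"z": -0.045,"yaw": 0}
    - {"hand": -0.2,"x": -0.01,"y": 0,"z": -0.05,"yaw": 0}
    - {"hand": -0.2,"x": -0.015,"y": 0,"z": -0.05,"yaw": 0}

```text
clock: 3.95
eef_pos: [569.0, -298.8, 167.9]
eef_rot: [-3.141, 0.0, -0.019]
wrist_force: [1.1, 0.2, -0.7]
finger_gap: 48.0
finger_force: 12.0
```

```bash
python3 - <<'E'
from h import *
plan(482,101,170,-0.18,10)
E
```

```text
[{"x": -0.0094, "y": -0.0398, "z": -0.0002, "yaw": 0.016}, {"x": -0.0101, "y": -0.0397, "z": -0.0002, "yaw": 0.016}, {"x": -0.0107, "y": -0.0395, "z": -0.0002, "yaw": 0.016}, {"x": -0.0114, "y": -0.0393, "z": -0.0002, "yaw": 0.016}, {"x": -0.012, "y": -0.0391, "z": -0.0002, "yaw": 0.017}, {"x": -0.0126, "y": -0.0389, "z": -0.0002, "yaw": 0.016}, {"x": -0.0133, "y": -0.0387, "z": -0.0003, "yaw": 0.016}, {"x": -0.0138, "y": -0.0385, "z": -0.0002, "yaw": 0.016}, {"x": -0.0145, "y": -0.0383, "z": -0.0002, "yaw": 0.016}, {"x": -0.0151, "y": -0.038, "z": -0.0002, "yaw": 0.016}]
```

>>> arm_command:
  targets:
    - {"hand": -0.2,"x": -0.009,"y": -0.04,"z": 0,"yaw": 0.016}
    - {"hand": -0.2,"x": -0.01,"y": -0.04,"z": 0,"yaw": 0.016}
    - {"hand": -0.2,"x": -0.011,"y": -0.04,"z": 0,"yaw": 0.016}
    - {"hand": -0.2,"x": -0.011,"y": -0.039,"z": 0,"yaw": 0.016}
    - {"hand": -0.2,"x": -0.012,"y": -0.039,"z": 0,"yaw": 0.016}
    - {"hand": -0.2,"x": -0.013,"y": -0.039,"z": 0,"yaw": 0.016}
    - {"hand": -0.2,"x": -0.013,"y": -0.039,"z": 0,"yaw": 0.016}
    - {"hand": -0.2,"x": -0.014,"y": -0.039,"z": 0,"yaw": 0.016}
    - {"hand": -0.2,"x": -0.015,"y": -0.038,"z": 0,"yaw": 0.016}
    - {"hand": -0.2,"x": 0,"y": 0,"z": 0,"yaw": 0.016}

```text
clock: 4.95
eef_pos: [489.9, 65.5, 166.5]
eef_rot: [-3.141, 0.0, -0.176]
wrist_force: [0.8, -0.1, -0.8]
finger_gap: 47.9
finger_force: 12.0
```

```bash
python3 - <<'E'
from h import *
s=manip.read_state(); print(s['eef_pos'],s['eef_rot'],s['clock'])
a=snap('wrist','w2.png'); t=snap('top','t2.png')
np.savez('w2.npz',T=get_calibration('wrist')['cam_to_world'])
cv2.imwrite('pics/w2b.png',cv2.resize(a[:,:,::-1],(800,600),interpolation=cv2.INTER_CUBIC))
E
```

```text
[489.93739132  65.47058212 166.52213597] [-3.14107478e+00  9.09983553e-05 -1.75933234e-01] 4.95
```

View pics/w2b.png

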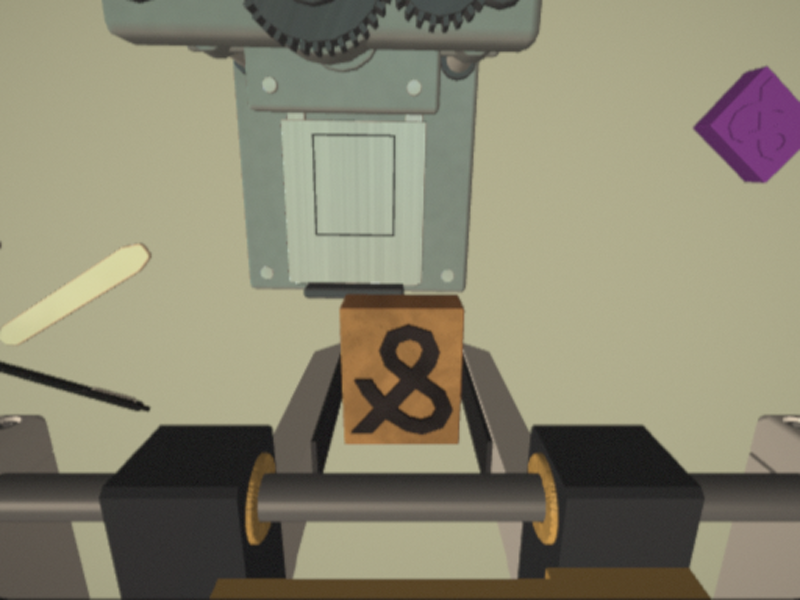

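The view shows the outline corners at (313,134), (394,135), (394,236), (316,234), and the held block's top-face corners at (341,308), (463,308), (460,443), (345,443).

```bash
python3 - <<'E'
from h import *
c=get_calibration('wrist');np.set_printoptions(precision=3,suppress=True)
def quad(L,z):
    q=np.array([px2w(c,u*.64-.18,v*.64-.18,z)[:2] for u,v in L]); m=q.mean(0)
    l=[q[0]-q[3],q[1]-q[2],q[0]-q[1],q[3]-q[2]]
    print(m,'len',np.hypot(*np.array(l).T),'yaw',[math.atan2(l[i][1],l[i][0]) for i in (0,1)],[math.atan2(-l[i][0],l[i][1]) for i in (2,3)]); return m
o=quad([(313,134),(394,135),(394,236),(315.5,234.5)],30)
b=quad([(341,308),(463,308),(460,443),(345,443)],181.6)
quad([(281,121),(425,122),(421,285),(290,283)],30)
s=manip.read_state();a=s['eef_rot'][2]
d=b-s['eef_pos'][:2];tx=np.array([math.cos(a),math.sin(a)]);ty=np.array([math.sin(a),-math.cos(a)])
print('block in tool',d@tx,d@ty,'  outline in tool',(o-s['eef_pos'][:2])@tx,(o-s['eef_pos'][:2])@ty)
E
```

```text
[565.142  82.529] len [66.301 66.707 53.433 54.997] yaw [-0.20545855686415138, -0.18193903739879552] [-0.1890439309209408, -0.1965504977510334]
[491.58   62.749] len [58.974 58.982 46.458 47.975] yaw [-0.18632771937281084, -0.16061036784627816] [-0.17744380549273006, -0.1774708360184769]
[551.795  85.195] len [109.311 110.187  94.291  94.628] yaw [-0.19216275243992978, -0.18907115274445555] [-0.18390471475929412, -0.19318808342352564]
block in tool 0.6021260670330694 -0.4342614670720331   outline in tool 69.50600746261848 -32.91322021130065
```

```bash
python3 - <<'E'
from h import *
print(manip.read_state()['eef_pos'],manip.read_state()['eef_rot'][2]); e=plan(564.5,86,100,-0.186,4)
E
```

```text
[490.91017208  62.42790007 166.50043766] -0.17779944357153754
[{"x": 0.0171, "y": -0.0091, "z": 0.0166, "yaw": 0.002}, {"x": 0.017, "y": -0.009, "z": 0.0167, "yaw": 0.002}, {"x": 0.017, "y": -0.0092, "z": 0.0166, "yaw": 0.002}, {"x": 0.0171, "y": -0.0091, "z": 0.0166, "yaw": 0.002}]
```

>>> arm_command:
  targets:
    - {"hand": -0.2,"x": 0.017,"y": -0.009,"z": 0.0166,"yaw": 0.002}
    - {"hand": -0.2,"x": 0.017,"y": -0.009,"z": 0.0166,"yaw": 0.002}
    - {"hand": -0.2,"x": 0.017,"y": -0.009,"z": 0.0166,"yaw": 0.002}
    - {"hand": -0.2,"x": 0.017,"y": -0.009,"z": 0.0166,"yaw": 0.002}
    - {"hand": -0.2,"x": 0,"y": 0,"z": 0,"yaw": 0}
    - {"hand": -0.2,"x": 0,"y": 0,"z": 0,"yaw": 0}

```text
clock: 5.65
eef_pos: [564.2, 84.0, 99.7]
eef_rot: [3.141, 0.001, -0.188]
wrist_force: [-0.8, 0.4, -0.9]
finger_gap: 47.6
finger_force: 12.0
```

```bash
python3 - <<'E'
from h import *
s=manip.read_state(); print(s['eef_pos'],s['eef_rot'],s['clock'])
c=get_calibration('wrist'); a=snap('wrist','w3.png')
np.savez('w3.npz',T=c['cam_to_world'])
print(w2px(c,[565,86,30])/.64)
cv2.imwrite('pics/w3b.png',cv2.resize(a[:,:,::-1],(800,600),interpolation=cv2.INTER_CUBIC))
E
```

```text
[564.23608582  83.99513623  99.67497497] [ 3.14120229e+00  1.02220656e-03 -1.87992810e-01] 5.65
[398.73625295 313.03308032]
```

View pics/w3b.png

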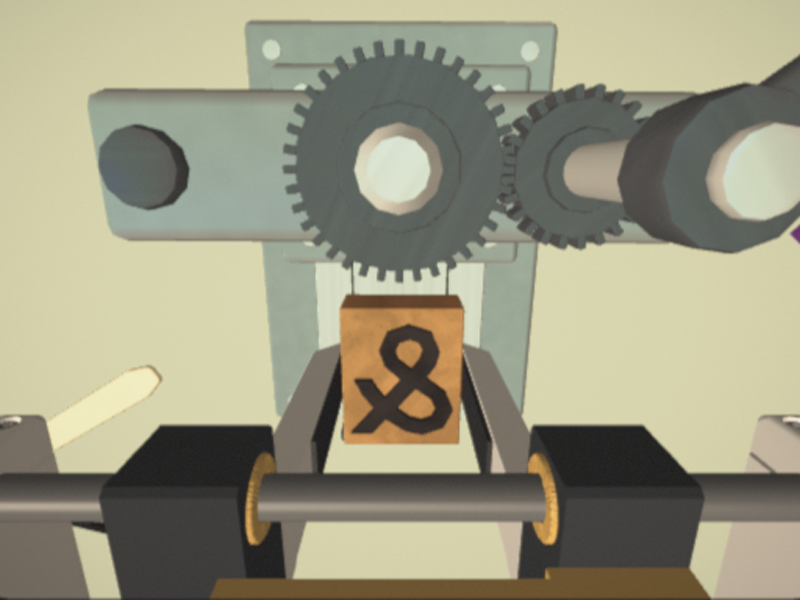

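The outline's side lines at x=351 and 447 centre on 399 and the block on 402, so it is square and about 1.5 mm off. Lowering with that fix.

>>> arm_command:
  targets:
    - {"hand": -0.2,"x": 0,"y": -0.0015,"z": 0.02,"yaw": 0}
    - {"hand": -0.2,"x": 0,"y": 0,"z": 0.02,"yaw": 0}
    - {"hand": -0.2,"x": 0,"y": 0,"z": 0.015,"yaw": 0}
    - {"hand": -0.2,"x": 0,"y": 0,"z": 0.006,"yaw": 0}
    - {"hand": -0.2,"x": 0,"y": 0,"z": 0.002,"yaw": 0}
    - {"hand": -0.2,"x": 0,"y": 0,"z": 0.001,"yaw": 0}
    - {"hand": -0.2,"x": 0,"y": 0,"z": 0,"yaw": 0}

```text
clock: 6.4
eef_pos: [565.0, 86.6, 36.7]
eef_rot: [-3.141, -0.001, -0.187]
wrist_force: [0.4, 0.8, -0.7]
finger_gap: 48.0
finger_force: 12.0
```

>>> arm_command:
  targets:
    - {"hand": -0.2,"x": 0,"y": 0,"z": 0.001,"yaw": 0}
    - {"hand": -0.2,"x": 0,"y": 0,"z": 0.0007,"yaw": 0}
    - {"hand": -0.2,"x": 0,"y": 0,"z": 0,"yaw": 0}

```text
clock: 6.7
eef_pos: [565.0, 86.6, 34.9]
eef_rot: [-3.141, -0.001, -0.187]
wrist_force: [-0.4, -1.5, 3.9]
finger_gap: 48.0
finger_force: 12.0
```

>>> arm_command:
  targets:
    - {"hand": 0.3,"x": 0,"y": 0,"z": 0,"yaw": 0}
    - {"hand": 0.3,"x": 0,"y": 0,"z": 0,"yaw": 0}
    - {"hand": 0.3,"x": 0,"y": 0,"z": 0,"yaw": 0}
    - {"hand": 0.3,"x": 0,"y": 0,"z": -0.01,"yaw": 0}
    - {"hand": 0.3,"x": 0,"y": 0,"z": -0.03,"yaw": 0}
    - {"hand": 0.3,"x": 0,"y": 0,"z": -0.04,"yaw": 0}
    - {"hand": 0.3,"x": -0.03,"y": 0,"z": -0.04,"yaw": 0}
    - {"hand": 0,"x": -0.04,"y": 0,"z": -0.02,"yaw": 0}
    - {"hand": -0.5,"x": -0.035,"y": 0,"z": 0,"yaw": 0}
    - {"hand": -1,"x": -0.025,"y": 0,"z": 0,"yaw": 0}

```text
clock: 7.7
eef_pos: [435.3, 111.1, 175.6]
eef_rot: [-3.141, -0.002, -0.187]
wrist_force: [0.6, -0.2, -1.1]
finger_gap: 40.3
finger_force: 0.0
```

>>> arm_command:
  targets:
    - {"hand": -1,"x": 0,"y": 0,"z": 0,"yaw": 0}
    - {"hand": -1,"x": 0,"y": 0,"z": 0,"yaw": 0}
    - {"hand": -1,"x": 0,"y": 0,"z": 0,"yaw": 0}

```text
clock: 8.0
eef_pos: [437.6, 110.7, 174.6]
eef_rot: [-3.141, -0.0, -0.187]
wrist_force: [-0.5, -0.6, -0.0]
finger_gap: 16.4
finger_force: 0.0
```

```bash
python3 - <<'E'
from h import *
s=manip.read_state(); print(s['eef_pos'],s['eef_rot'],s['clock'],s['finger_gap'])
c=get_calibration('wrist'); a=snap('wrist','w4.png')
np.savez('w4.npz',T=c['cam_to_world'])
cv2.imwrite('pics/w4b.png',cv2.resize(a[0:288,128:384,::-1],(533*1,600),interpolation=cv2.INTER_CUBIC))
E
```

```text
[437.63442198 110.65469956 174.55511868] [-3.14144828e+00 -4.86867279e-04 -1.87387867e-01] 8.0 16.438958746459495
```

View pics/w4b.png

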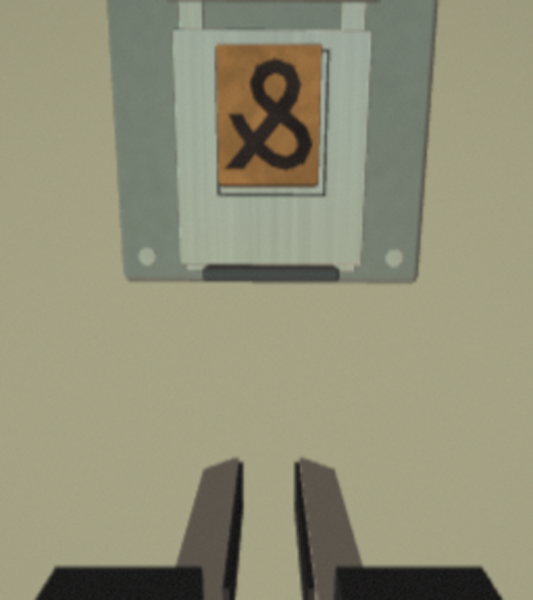

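The block lies in the outline, slightly toward the upper left: its top face is (216,44)-(321,44)-(319,185)-(218,185) and the outline is (218,194), (326,194), (329,50).

```bash
python3 - <<'E'
from h import *
c=get_calibration('wrist'); c=dict(c); c['cam_to_world']=np.load('w4.npz')['T'];np.set_printoptions(precision=2,suppress=True)
a=-.187;R=np.array([[math.cos(a),math.sin(a)],[-math.sin(a),math.cos(a)]])
f=lambda u,v,z:R@(px2w(c,128+(u+.5)/2.082-.5,(v+.5)/2.083-.5,z)[:2])
for n,L,z in [('block',[(216,44),(321,44),(319,185),(218,185)],50),('outl bl br tr',[(218,194),(326,194),(329,50)],30),('lip front low/top',[(203,281),(339,281)],20),('lip top back/front',[(271,266),(271,279)],45),('base front',[(127,281),(417,281)],14)]:
    print(n); print(np.array([f(u,v,z) for u,v in L]))
print('tcp',R@manip.read_state()['eef_pos'][:2])
# gear/screw from w3
c['cam_to_world']=np.load('w3.npz')['T']
for n,u,v,z in [('gear',400,160,170),('gear',400,160,165)]:
    print(n,R@px2w(c,u*.64-.18,v*.64-.18,z)[:2])
E
```

```text
block
[[568.79 214.5 ]
 [568.79 167.26]
 [508.93 166.76]
 [508.93 215.  ]]
outl bl br tr
[[505.81 216.7 ]
 [505.81 161.49]
 [571.39 161.79]]
lip front low/top
[[461.14 226.77]
 [461.14 152.26]]
lip top back/front
[[470.77 189.62]
 [464.33 189.61]]
base front
[[460.61 269.81]
 [460.61 108.06]]
tcp [409.4  190.05]
gear [621.85 188.51]
gear [621.93 188.52]
```

>>> arm_command:
  targets:
    - {"hand": -1,"x": 0.005,"y": 0,"z": 0.04,"yaw": 0}
    - {"hand": -1,"x": 0.005,"y": 0,"z": 0.04,"yaw": 0}
    - {"hand": -1,"x": 0.01,"y": 0,"z": 0.04,"yaw": 0}
    - {"hand": -1,"x": 0.01,"y": 0,"z": 0.024,"yaw": 0}
    - {"hand": -1,"x": 0,"y": 0,"z": 0,"yaw": 0}
    - {"hand": -1,"x": 0.005,"y": 0,"z": 0,"yaw": 0}
    - {"hand": -1,"x": 0.005,"y": 0,"z": 0,"yaw": 0}
    - {"hand": -1,"x": 0.005,"y": 0,"z": 0,"yaw": 0}

```text
clock: 8.85
eef_pos: [482.1, 102.5, 31.7]
eef_rot: [-3.141, -0.002, -0.187]
wrist_force: [-2.7, 0.6, 2.2]
finger_gap: 0.4
finger_force: 1.2
```

>>> arm_command:
  targets:
    - {"hand": -1,"x": 0.004,"y": 0,"z": 0,"yaw": 0}
    - {"hand": -1,"x": 0.007,"y": 0,"z": 0,"yaw": 0}
    - {"hand": -1,"x": 0.009,"y": 0,"z": 0,"yaw": 0}
    - {"hand": -1,"x": 0.01,"y": 0,"z": 0,"yaw": 0}
    - {"hand": -1,"x": 0.01,"y": 0,"z": 0,"yaw": 0}
    - {"hand": -1,"x": 0.01,"y": 0,"z": 0,"yaw": 0}
    - {"hand": -1,"x": 0.009,"y": 0,"z": 0,"yaw": 0}
    - {"hand": -1,"x": 0.006,"y": 0,"z": 0,"yaw": 0}
    - {"hand": -1,"x": 0.004,"y": 0,"z": 0,"yaw": 0}
    - {"hand": -1,"x": 0.002,"y": 0,"z": 0,"yaw": 0}

```text
clock: 9.85
eef_pos: [551.1, 89.0, 30.1]
eef_rot: [3.141, 0.0, -0.187]
wrist_force: [-1.7, -1.7, 2.0]
finger_gap: 0.7
finger_force: 1.3
```

>>> arm_command:
  targets:
    - {"hand": -1,"x": 0.003,"y": 0,"z": 0,"yaw": 0}
    - {"hand": -1,"x": 0.003,"y": 0,"z": 0,"yaw": 0}
    - {"hand": -1,"x": 0.002,"y": 0,"z": 0,"yaw": 0}

```text
clock: 10.15
eef_pos: [558.8, 87.6, 30.1]
eef_rot: [3.141, 0.0, -0.187]
wrist_force: [-3.9, -1.5, 0.5]
finger_gap: 0.8
finger_force: 1.3
```

>>> arm_command:
  targets:
    - {"hand": -1,"x": 0.002,"y": 0,"z": 0,"yaw": 0}
    - {"hand": -1,"x": 0.0015,"y": 0,"z": 0,"yaw": 0}
    - {"hand": -1,"x": 0.001,"y": 0,"z": 0,"yaw": 0}

```text
clock: 10.45
eef_pos: [560.4, 87.3, 30.0]
eef_rot: [3.14, 0.007, -0.187]
wrist_force: [-29.8, 2.0, 19.1]
finger_gap: 0.6
finger_force: 14.9
```

>>> arm_command:
  targets:
    - {"hand": -1,"x": 0.001,"y": 0,"z": 0,"yaw": 0}
    - {"hand": -1,"x": 0.001,"y": 0,"z": 0,"yaw": 0}

```text
clock: 10.65
eef_pos: [560.5, 87.3, 30.0]
eef_rot: [3.14, 0.012, -0.187]
wrist_force: [-44.1, 4.6, 29.0]
finger_gap: 0.5
finger_force: 22.5
```

Bed is home at the hard stop, about 80 mm of travel. Backing off, then up and round to view the knob.

>>> arm_command:
  targets:
    - {"hand": -1,"x": -0.005,"y": 0,"z": 0,"yaw": 0}
    - {"hand": -1,"x": -0.02,"y": 0,"z": 0,"yaw": 0}
    - {"hand": -1,"x": -0.04,"y": 0,"z": 0,"yaw": 0}
    - {"hand": -1,"x": -0.04,"y": 0,"z": -0.02,"yaw": 0}
    - {"hand": -1,"x": 0,"y": 0,"z": -0.04,"yaw": 0}
    - {"hand": -1,"x": 0,"y": 0,"z": -0.05,"yaw": 0}
    - {"hand": -0.8,"x": 0,"y": 0,"z": -0.05,"yaw": 0}
    - {"hand": -0.4,"x": 0,"y": 0,"z": -0.05,"yaw": 0}
    - {"hand": 0.1,"x": 0,"y": 0,"z": -0.05,"yaw": 0}
    - {"hand": 0.1,"x": 0,"y": 0.01,"z": -0.04,"yaw": 0}

```text
clock: 11.65
eef_pos: [460.3, 96.7, 333.8]
eef_rot: [-3.14, -0.004, -0.186]
wrist_force: [-0.1, -0.5, -0.0]
finger_gap: 28.5
finger_force: 0.0
```

>>> arm_command:
  targets:
    - {"hand": 0.1,"x": 0.025,"y": 0.02,"z": 0,"yaw": 0}
    - {"hand": 0.1,"x": 0.035,"y": 0.025,"z": 0,"yaw": 0}
    - {"hand": 0.1,"x": 0.03,"y": 0.02,"z": 0,"yaw": 0}
    - {"hand": 0.1,"x": 0,"y": 0,"z": 0,"yaw": 0}
    - {"hand": 0.1,"x": 0,"y": 0,"z": 0,"yaw": 0}

```text
clock: 12.15
eef_pos: [536.7, 15.4, 330.1]
eef_rot: [-3.141, -0.0, -0.188]
wrist_force: [0.1, 1.2, -0.2]
finger_gap: 51.5
finger_force: 0.0
```

```bash
python3 - <<'E'
from h import *
s=manip.read_state(); print(s['eef_pos'],s['eef_rot'],s['clock'],s['finger_gap'])
c=get_calibration('wrist'); a=snap('wrist','w5.png'); np.savez('w5.npz',T=c['cam_to_world'])
t=snap('top','t5.png')
o=np.zeros((600,800,3),np.uint8)
o[:,:600]=cv2.resize(a[0:300,106:406,::-1],(600,600),interpolation=cv2.INTER_CUBIC)
o[:400,600:]=cv2.resize(t[145:245,165:215,::-1],(200,400),interpolation=cv2.INTER_CUBIC)
cv2.imwrite('pics/w5b.png',o)
E
```

```text
[536.72081087  15.36958842 330.08797411] [-3.14132207e+00 -1.54438418e-04 -1.88161400e-01] 12.15 51.464683337564324
```

View pics/w5b.png

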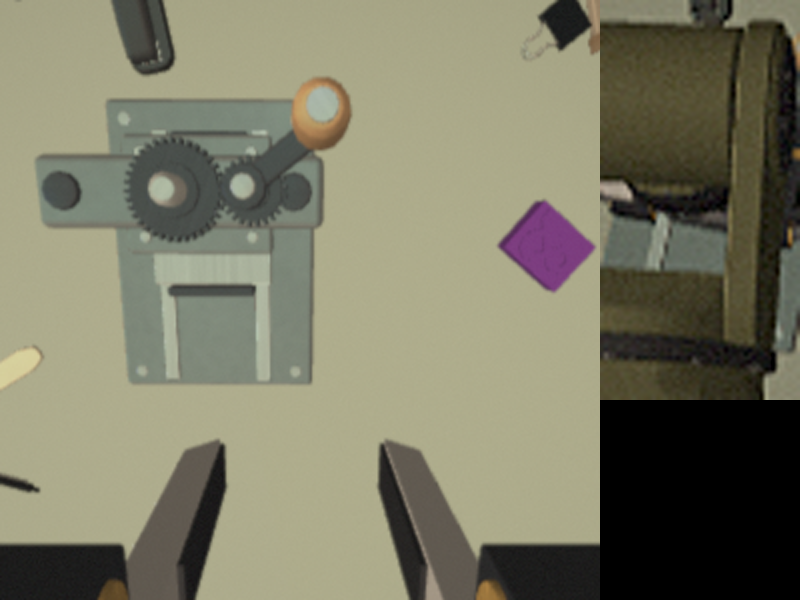

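The bed is home with the type under the platen. The knob top is at (321,103), the knob outline centre at (321,113), and the shaft top at (242,186).

```bash
python3 - <<'E'
from h import *
c=dict(get_calibration('wrist')); c['cam_to_world']=np.load('w5.npz')['T'];np.set_printoptions(precision=2,suppress=True)
a=-.187;R=np.array([[math.cos(a),math.sin(a)],[-math.sin(a),math.cos(a)]])
f=lambda u,v,z:R@(px2w(c,106+(u+.5)/2-.5,(v+.5)/2-.5,z)[:2])
print('tcp',R@manip.read_state()['eef_pos'][:2])
for n,u,v,z in [('knobtop',321.5,103.5,267),('knobmid',321,112,245),('shaft',242,186,218),('shaft',242,186,226),('gear',173,190,170),('lip top',212,290,45)]: print(n,z,f(u,v,z))
E
```

```text
tcp [523.81 115.62]
knobtop 267 [647.04 108.1 ]
knobmid 245 [647.56 107.6 ]
shaft 218 [619.42 144.32]
shaft 226 [619.04 143.53]
gear 170 [619.62 187.67]
lip top 45 [548.72 187.78]
```

>>> arm_command:
  targets:
    - {"hand": 0.1,"x": 0.03,"y": 0.0026,"z": 0,"yaw": 0}
    - {"hand": 0.1,"x": 0.035,"y": 0.0025,"z": 0,"yaw": 0}
    - {"hand": 0.1,"x": 0.035,"y": 0.0025,"z": 0,"yaw": 0}
    - {"hand": 0.1,"x": 0.0234,"y": 0,"z": 0,"yaw": 0}
    - {"hand": 0.1,"x": 0,"y": 0,"z": 0.02,"yaw": 0}
    - {"hand": 0.1,"x": 0,"y": 0,"z": 0.035,"yaw": 0}
    - {"hand": 0.1,"x": 0,"y": 0,"z": 0.03,"yaw": 0}
    - {"hand": 0.1,"x": 0,"y": 0,"z": 0.0175,"yaw": 0}
    - {"hand": 0.1,"x": 0,"y": 0,"z": 0,"yaw": 0}
    - {"hand": 0.1,"x": 0,"y": 0,"z": 0,"yaw": 0}

```text
clock: 13.25
eef_pos: [656.4, -14.2, 229.2]
eef_rot: [-3.141, -0.002, -0.186]
wrist_force: [1.0, -0.1, 0.7]
finger_gap: 51.4
finger_force: 0.0
```

>>> arm_command:
  targets:
    - {"hand": -0.9,"x": 0,"y": 0,"z": 0,"yaw": 0}
    - {"hand": -0.9,"x": 0,"y": 0,"z": 0,"yaw": 0}
    - {"hand": -0.9,"x": 0,"y": 0,"z": 0,"yaw": 0}
    - {"hand": -0.9,"x": 0,"y": 0,"z": 0,"yaw": 0}
    - {"hand": -0.9,"x": 0,"y": 0,"z": 0,"yaw": 0}
  newtons: 30

```text
clock: 13.75
eef_pos: [656.3, -15.3, 228.2]
eef_rot: [3.141, -0.0, -0.188]
wrist_force: [-1.7, -2.8, 3.6]
finger_gap: 24.3
finger_force: 30.0
```

```bash
cat >> h.py <<'E'
A=-.187;RP=np.array([[math.cos(A),math.sin(A)],[-math.sin(A),math.cos(A)]])
def st(cx=619.3,cy=143.3):
    s=manip.read_state(); p=RP@s['eef_pos'][:2]-[cx,cy]; psi=math.atan2(-p[1],p[0]); F=RP@s['wrist_force'][:2]
    # tangential direction (increasing psi) in press frame
    t=np.array([-math.sin(psi),-math.cos(psi)]); r=np.array([math.cos(psi),-math.sin(psi)])
    print('rel',np.round(p,2),'r',round(np.hypot(*p),2),'psi',round(psi,3),'Ft',round(-F@t,1),'Fr',round(F@r,1),'Fz',round(s['wrist_force'][2],1),'z',round(s['eef_pos'][2],1),'t',s['clock'],'gap',round(s['finger_gap'],1))
    return psi
def circ(psi0,psi1,n,r=45.,r0=None):
    R=[]; 
    for i in range(n):
        a=psi0+(psi1-psi0)*i/n;b=psi0+(psi1-psi0)*(i+1)/n
        ra=r0 if (i==0 and r0) else r
        R.append(dict(hand=-.9,x=round((r*math.cos(b)-ra*math.cos(a))/1000,4),y=round((r*math.sin(b)-ra*math.sin(a))/1000,4),z=0,yaw=0))
    for i in range(0,n,10): print(json.dumps(R[i:i+10]))
E
python3 -c "
from h import *
p=st(); circ(p,p+1.0,10)"
```

```text
rel [ 28.38 -36.28] r 46.06 psi 0.907 Ft -2.8 Fr 1.7 Fz 3.6 z 228.2 t 13.75 gap 24.3
[{"hand": -0.9, "x": -0.0037, "y": 0.0026, "z": 0, "yaw": 0}, {"hand": -0.9, "x": -0.0039, "y": 0.0022, "z": 0, "yaw": 0}, {"hand": -0.9, "x": -0.0041, "y": 0.0018, "z": 0, "yaw": 0}, {"hand": -0.9, "x": -0.0043, "y": 0.0014, "z": 0, "yaw": 0}, {"hand": -0.9, "x": -0.0044, "y": 0.001, "z": 0, "yaw": 0}, {"hand": -0.9, "x": -0.0045, "y": 0.0005, "z": 0, "yaw": 0}, {"hand": -0.9, "x": -0.0045, "y": 0.0001, "z": 0, "yaw": 0}, {"hand": -0.9, "x": -0.0045, "y": -0.0004, "z": 0, "yaw": 0}, {"hand": -0.9, "x": -0.0044, "y": -0.0008, "z": 0, "yaw": 0}, {"hand": -0.9, "x": -0.0043, "y": -0.0013, "z": 0, "yaw": 0}]
```

>>> arm_command:
  targets:
    - {"hand": -0.9,"x": -0.0037,"y": 0.0026,"z": 0,"yaw": 0}
    - {"hand": -0.9,"x": -0.0039,"y": 0.0022,"z": 0,"yaw": 0}
    - {"hand": -0.9,"x": -0.0041,"y": 0.0018,"z": 0,"yaw": 0}
    - {"hand": -0.9,"x": -0.0043,"y": 0.0014,"z": 0,"yaw": 0}
    - {"hand": -0.9,"x": -0.0044,"y": 0.001,"z": 0,"yaw": 0}

```text
clock: 14.25
eef_pos: [635.3, -19.9, 228.3]
eef_rot: [-3.141, -0.003, -0.187]
wrist_force: [8.2, -0.0, 0.8]
finger_gap: 24.5
finger_force: 30.0
```

```bash
python3 -c "
from h import *
p=st()"
```

```text
rel [  8.57 -44.75] r 45.56 psi 1.381 Ft 8.2 Fr 0.0 Fz 0.8 z 228.3 t 14.25 gap 24.5
```

>>> arm_command:
  targets:
    - {"hand": -0.9,"x": -0.0045,"y": 0.0005,"z": 0,"yaw": 0}
    - {"hand": -0.9,"x": -0.0045,"y": 0.0001,"z": 0,"yaw": 0}
    - {"hand": -0.9,"x": -0.0045,"y": -0.0004,"z": 0,"yaw": 0}
    - {"hand": -0.9,"x": -0.0044,"y": -0.0008,"z": 0,"yaw": 0}
    - {"hand": -0.9,"x": -0.0043,"y": -0.0013,"z": 0,"yaw": 0}

```text
clock: 14.75
eef_pos: [613.8, -14.0, 228.3]
eef_rot: [-3.141, -0.003, -0.187]
wrist_force: [8.4, -0.2, 1.3]
finger_gap: 24.2
finger_force: 30.0
```

```bash
python3 -c "
from h import *
p=st(); circ(1.907,1.907+2.0,20)"
```

```text
rel [-13.58 -42.9 ] r 45.0 psi 1.877 Ft 7.5 Fr -3.8 Fz 1.3 z 228.3 t 14.75 gap 24.2
[{"hand": -0.9, "x": -0.0042, "y": -0.0017, "z": 0, "yaw": 0}, {"hand": -0.9, "x": -0.004, "y": -0.0021, "z": 0, "yaw": 0}, {"hand": -0.9, "x": -0.0037, "y": -0.0025, "z": 0, "yaw": 0}, {"hand": -0.9, "x": -0.0035, "y": -0.0029, "z": 0, "yaw": 0}, {"hand": -0.9, "x": -0.0032, "y": -0.0032, "z": 0, "yaw": 0}, {"hand": -0.9, "x": -0.0028, "y": -0.0035, "z": 0, "yaw": 0}, {"hand": -0.9, "x": -0.0025, "y": -0.0038, "z": 0, "yaw": 0}, {"hand": -0.9, "x": -0.0021, "y": -0.004, "z": 0, "yaw": 0}, {"hand": -0.9, "x": -0.0017, "y": -0.0042, "z": 0, "yaw": 0}, {"hand": -0.9, "x": -0.0013, "y": -0.0043, "z": 0, "yaw": 0}]
[{"hand": -0.9, "x": -0.0008, "y": -0.0044, "z": 0, "yaw": 0}, {"hand": -0.9, "x": -0.0004, "y": -0.0045, "z": 0, "yaw": 0}, {"hand": -0.9, "x": 0.0001, "y": -0.0045, "z": 0, "yaw": 0}, {"hand": -0.9, "x": 0.0005, "y": -0.0045, "z": 0, "yaw": 0}, {"hand": -0.9, "x": 0.001, "y": -0.0044, "z": 0, "yaw": 0}, {"hand": -0.9, "x": 0.0014, "y": -0.0043, "z": 0, "yaw": 0}, {"hand": -0.9, "x": 0.0018, "y": -0.0041, "z": 0, "yaw": 0}, {"hand": -0.9, "x": 0.0022, "y": -0.0039, "z": 0, "yaw": 0}, {"hand": -0.9, "x": 0.0026, "y": -0.0037, "z": 0, "yaw": 0}, {"hand": -0.9, "x": 0.003, "y": -0.0034, "z": 0, "yaw": 0}]
```

>>> arm_command:
  targets:
    - {"hand": -0.9,"x": -0.0042,"y": -0.0017,"z": 0,"yaw": 0}
    - {"hand": -0.9,"x": -0.004,"y": -0.0021,"z": 0,"yaw": 0}
    - {"hand": -0.9,"x": -0.0037,"y": -0.0025,"z": 0,"yaw": 0}
    - {"hand": -0.9,"x": -0.0035,"y": -0.0029,"z": 0,"yaw": 0}
    - {"hand": -0.9,"x": -0.0032,"y": -0.0032,"z": 0,"yaw": 0}
    - {"hand": -0.9,"x": -0.0028,"y": -0.0035,"z": 0,"yaw": 0}
    - {"hand": -0.9,"x": -0.0025,"y": -0.0038,"z": 0,"yaw": 0}
    - {"hand": -0.9,"x": -0.0021,"y": -0.004,"z": 0,"yaw": 0}
    - {"hand": -0.9,"x": -0.0017,"y": -0.0042,"z": 0,"yaw": 0}
    - {"hand": -0.9,"x": -0.0013,"y": -0.0043,"z": 0,"yaw": 0}

```text
clock: 15.75
eef_pos: [591.3, 22.3, 228.3]
eef_rot: [3.141, -0.003, -0.188]
wrist_force: [6.5, -6.8, 1.1]
finger_gap: 24.3
finger_force: 30.0
```

```bash
python3 -c "
from h import *
p=st()"
```

```text
rel [-42.44 -11.45] r 43.96 psi 2.878 Ft 7.3 Fr -6.0 Fz 1.1 z 228.3 t 15.75 gap 24.3
```

>>> arm_command:
  targets:
    - {"hand": -0.9,"x": -0.0008,"y": -0.0044,"z": 0,"yaw": 0}
    - {"hand": -0.9,"x": -0.0004,"y": -0.0045,"z": 0,"yaw": 0}
    - {"hand": -0.9,"x": 0.0001,"y": -0.0045,"z": 0,"yaw": 0}
    - {"hand": -0.9,"x": 0.0005,"y": -0.0045,"z": 0,"yaw": 0}
    - {"hand": -0.9,"x": 0.001,"y": -0.0044,"z": 0,"yaw": 0}

```text
clock: 16.25
eef_pos: [595.4, 43.9, 228.2]
eef_rot: [3.14, -0.002, -0.188]
wrist_force: [1.2, -8.7, 4.2]
finger_gap: 24.0
finger_force: 30.0
```

```bash
python3 -c "
from h import *
p=st()"
```

```text
rel [-42.43  10.52] r 43.72 psi -2.899 Ft 7.4 Fr -4.7 Fz 4.2 z 228.2 t 16.25 gap 24.0
```

```bash
sed -i 's/cx=619.3/cx=620.5/; s/F@t,1/F@t,2/' h.py; python3 -c "
from h import *
circ(3.407,3.407+3.0,30)"
```

```text
[{"hand": -0.9, "x": 0.0014, "y": -0.0043, "z": 0, "yaw": 0}, {"hand": -0.9, "x": 0.0018, "y": -0.0041, "z": 0, "yaw": 0}, {"hand": -0.9, "x": 0.0022, "y": -0.0039, "z": 0, "yaw": 0}, {"hand": -0.9, "x": 0.0026, "y": -0.0037, "z": 0, "yaw": 0}, {"hand": -0.9, "x": 0.003, "y": -0.0034, "z": 0, "yaw": 0}, {"hand": -0.9, "x": 0.0033, "y": -0.0031, "z": 0, "yaw": 0}, {"hand": -0.9, "x": 0.0036, "y": -0.0027, "z": 0, "yaw": 0}, {"hand": -0.9, "x": 0.0038, "y": -0.0024, "z": 0, "yaw": 0}, {"hand": -0.9, "x": 0.004, "y": -0.002, "z": 0, "yaw": 0}, {"hand": -0.9, "x": 0.0042, "y": -0.0016, "z": 0, "yaw": 0}]
[{"hand": -0.9, "x": 0.0044, "y": -0.0011, "z": 0, "yaw": 0}, {"hand": -0.9, "x": 0.0044, "y": -0.0007, "z": 0, "yaw": 0}, {"hand": -0.9, "x": 0.0045, "y": -0.0002, "z": 0, "yaw": 0}, {"hand": -0.9, "x": 0.0045, "y": 0.0002, "z": 0, "yaw": 0}, {"hand": -0.9, "x": 0.0045, "y": 0.0006, "z": 0, "yaw": 0}, {"hand": -0.9, "x": 0.0044, "y": 0.0011, "z": 0, "yaw": 0}, {"hand": -0.9, "x": 0.0042, "y": 0.0015, "z": 0, "yaw": 0}, {"hand": -0.9, "x": 0.0041, "y": 0.0019, "z": 0, "yaw": 0}, {"hand": -0.9, "x": 0.0038, "y": 0.0023, "z": 0, "yaw": 0}, {"hand": -0.9, "x": 0.0036, "y": 0.0027, "z": 0, "yaw": 0}]
[{"hand": -0.9, "x": 0.0033, "y": 0.003, "z": 0, "yaw": 0}, {"hand": -0.9, "x": 0.003, "y": 0.0034, "z": 0, "yaw": 0}, {"hand": -0.9, "x": 0.0026, "y": 0.0036, "z": 0, "yaw": 0}, {"hand": -0.9, "x": 0.0023, "y": 0.0039, "z": 0, "yaw": 0}, {"hand": -0.9, "x": 0.0019, "y": 0.0041, "z": 0, "yaw": 0}, {"hand": -0.9, "x": 0.0014, "y": 0.0043, "z": 0, "yaw": 0}, {"hand": -0.9, "x": 0.001, "y": 0.0044, "z": 0, "yaw": 0}, {"hand": -0.9, "x": 0.0006, "y": 0.0045, "z": 0, "yaw": 0}, {"hand": -0.9, "x": 0.0001, "y": 0.0045, "z": 0, "yaw": 0}, {"hand": -0.9, "x": -0.0003, "y": 0.0045, "z": 0, "yaw": 0}]
```

>>> arm_command:
  targets:
    - {"hand": -0.9,"x": 0.002,"y": -0.0043,"z": 0,"yaw": 0}
    - {"hand": -0.9,"x": 0.0023,"y": -0.0041,"z": 0,"yaw": 0}
    - {"hand": -0.9,"x": 0.0022,"y": -0.0039,"z": 0,"yaw": 0}
    - {"hand": -0.9,"x": 0.0026,"y": -0.0037,"z": 0,"yaw": 0}
    - {"hand": -0.9,"x": 0.003,"y": -0.0034,"z": 0,"yaw": 0}

```text
clock: 16.75
eef_pos: [610.1, 61.5, 228.2]
eef_rot: [3.141, 0.001, -0.187]
wrist_force: [-6.6, -3.7, 6.5]
finger_gap: 24.0
finger_force: 30.0
```

```bash
python3 -c "
from h import *
p=st()"
```

```text
rel [-32.5   30.58] r 44.62 psi -2.387 Ft 7.53 Fr 0.9 Fz 6.5 z 228.2 t 16.75 gap 24.0
```

Free-running is still about 7.5 N. On.

>>> arm_command:
  targets:
    - {"hand": -0.9,"x": 0.0033,"y": -0.0031,"z": 0,"yaw": 0}
    - {"hand": -0.9,"x": 0.0036,"y": -0.0027,"z": 0,"yaw": 0}
    - {"hand": -0.9,"x": 0.0038,"y": -0.0024,"z": 0,"yaw": 0}
    - {"hand": -0.9,"x": 0.004,"y": -0.002,"z": 0,"yaw": 0}
    - {"hand": -0.9,"x": 0.0042,"y": -0.0016,"z": 0,"yaw": 0}

```text
clock: 17.25
eef_pos: [630.9, 69.8, 228.2]
eef_rot: [3.141, 0.001, -0.187]
wrist_force: [-7.6, -3.2, 5.3]
finger_gap: 24.3
finger_force: 30.0
```

```bash
python3 -c "
from h import *
p=st()"
```

```text
rel [-13.62  42.56] r 44.69 psi -1.881 Ft 7.96 Fr -2.3 Fz 5.3 z 228.2 t 17.25 gap 24.3
```

>>> arm_command:
  targets:
    - {"hand": -0.9,"x": 0.0044,"y": -0.0009,"z": 0,"yaw": 0}
    - {"hand": -0.9,"x": 0.0044,"y": -0.0005,"z": 0,"yaw": 0}
    - {"hand": -0.9,"x": 0.0045,"y": -0.0002,"z": 0,"yaw": 0}
    - {"hand": -0.9,"x": 0.0045,"y": 0.0002,"z": 0,"yaw": 0}
    - {"hand": -0.9,"x": 0.0045,"y": 0.0006,"z": 0,"yaw": 0}

```text
clock: 17.75
eef_pos: [652.9, 67.1, 228.2]
eef_rot: [-3.141, 0.001, -0.187]
wrist_force: [-7.4, 1.2, 6.2]
finger_gap: 24.3
finger_force: 30.0
```

```bash
python3 -c "
from h import *
p=st()"
```

```text
rel [ 8.53 43.96] r 44.78 psi -1.379 Ft 7.3 Fr -1.6 Fz 6.2 z 228.2 t 17.75 gap 24.3
```

>>> arm_command:
  targets:
    - {"hand": -0.9,"x": 0.0044,"y": 0.0011,"z": 0,"yaw": 0}
    - {"hand": -0.9,"x": 0.0042,"y": 0.0015,"z": 0,"yaw": 0}
    - {"hand": -0.9,"x": 0.0041,"y": 0.0019,"z": 0,"yaw": 0}
    - {"hand": -0.9,"x": 0.0038,"y": 0.0023,"z": 0,"yaw": 0}
    - {"hand": -0.9,"x": 0.0036,"y": 0.0027,"z": 0,"yaw": 0}

```text
clock: 18.25
eef_pos: [670.9, 54.2, 228.2]
eef_rot: [-3.14, 0.002, -0.186]
wrist_force: [-8.0, 3.3, 5.4]
finger_gap: 24.1
finger_force: 30.0
```

```bash
python3 -c "
from h import *
p=st()"
```

```text
rel [28.59 34.7 ] r 44.96 psi -0.882 Ft 7.66 Fr -4.0 Fz 5.4 z 228.2 t 18.25 gap 24.1
```

>>> arm_command:
  targets:
    - {"hand": -0.9,"x": 0.0031,"y": 0.0032,"z": 0,"yaw": 0}
    - {"hand": -0.9,"x": 0.0028,"y": 0.0035,"z": 0,"yaw": 0}
    - {"hand": -0.9,"x": 0.0026,"y": 0.0036,"z": 0,"yaw": 0}
    - {"hand": -0.9,"x": 0.0023,"y": 0.0039,"z": 0,"yaw": 0}
    - {"hand": -0.9,"x": 0.0019,"y": 0.0041,"z": 0,"yaw": 0}

```text
clock: 18.75
eef_pos: [680.3, 35.0, 228.3]
eef_rot: [-3.138, 0.0, -0.186]
wrist_force: [-1.8, 11.0, 4.1]
finger_gap: 24.6
finger_force: 30.0
```

```bash
python3 -c "
from h import *
p=st()"
```

```text
rel [41.48 17.58] r 45.05 psi -0.401 Ft 11.15 Fr 0.6 Fz 4.1 z 228.3 t 18.75 gap 24.6
```

>>> arm_command:
  targets:
    - {"hand": -0.9,"x": 0.0005,"y": 0.0013,"z": 0,"yaw": 0}
    - {"hand": -0.9,"x": 0.0004,"y": 0.0013,"z": 0,"yaw": 0}

```text
clock: 18.95
eef_pos: [680.8, 32.4, 228.2]
eef_rot: [-3.138, 0.0, -0.186]
wrist_force: [-0.2, 11.6, 3.5]
finger_gap: 24.3
finger_force: 30.0
```

```bash
python3 -c "
from h import *
p=st()"
```

```text
rel [42.4  15.15] r 45.02 psi -0.343 Ft 11.49 Fr 1.6 Fz 3.5 z 228.2 t 18.95 gap 24.3
```

>>> arm_command:
  targets:
    - {"hand": -0.9,"x": 0.0004,"y": 0.0013,"z": 0,"yaw": 0}
    - {"hand": -0.9,"x": 0.0004,"y": 0.0013,"z": 0,"yaw": 0}

```text
clock: 19.15
eef_pos: [681.2, 30.0, 228.2]
eef_rot: [-3.138, -0.0, -0.185]
wrist_force: [-0.8, 10.7, 4.5]
finger_gap: 24.2
finger_force: 30.0
```

```bash
python3 -c "
from h import *
p=st()"
```

```text
rel [43.23 12.78] r 45.08 psi -0.287 Ft 10.68 Fr 0.3 Fz 4.5 z 228.2 t 19.15 gap 24.2
```

>>> arm_command:
  targets:
    - {"hand": -0.9,"x": 0.0003,"y": 0.0011,"z": 0,"yaw": 0}

```text
clock: 19.25
eef_pos: [681.3, 28.8, 228.3]
eef_rot: [-3.138, -0.0, -0.185]
wrist_force: [-0.3, 11.1, 3.8]
finger_gap: 24.5
finger_force: 30.0
```

>>> arm_command:
  targets:
    - {"hand": -0.9,"x": 0.0003,"y": 0.0011,"z": 0,"yaw": 0}

```text
clock: 19.35
eef_pos: [681.3, 27.7, 228.2]
eef_rot: [-3.138, -0.0, -0.185]
wrist_force: [-0.6, 12.2, 3.7]
finger_gap: 24.3
finger_force: 30.0
```

>>> arm_command:
  targets:
    - {"hand": -0.9,"x": 0.0002,"y": 0.0011,"z": 0,"yaw": 0}

```text
clock: 19.45
eef_pos: [681.4, 26.6, 228.3]
eef_rot: [-3.138, -0.0, -0.185]
wrist_force: [0.4, 12.4, 4.9]
finger_gap: 24.3
finger_force: 30.0
```

```bash
python3 -c "
from h import *
p=st()"
```

```text
rel [44.08  9.55] r 45.1 psi -0.213 Ft 12.42 Fr 0.7 Fz 4.9 z 228.3 t 19.45 gap 24.3
```

>>> arm_command:
  targets:
    - {"hand": -0.9,"x": 0.0002,"y": 0.0011,"z": 0,"yaw": 0}

```text
clock: 19.55
eef_pos: [681.4, 25.6, 228.2]
eef_rot: [-3.138, -0.0, -0.185]
wrist_force: [0.1, 12.7, 4.1]
finger_gap: 24.3
finger_force: 30.0
```

>>> arm_command:
  targets:
    - {"hand": -0.9,"x": 0.0002,"y": 0.0011,"z": 0,"yaw": 0}

```text
clock: 19.65
eef_pos: [681.4, 24.5, 228.3]
eef_rot: [-3.138, -0.0, -0.185]
wrist_force: [0.3, 12.8, 3.3]
finger_gap: 24.2
finger_force: 30.0
```

```bash
python3 -c "
from h import *
p=st()"
```

```text
rel [44.51  7.42] r 45.13 psi -0.165 Ft 12.79 Fr -0.0 Fz 3.3 z 228.3 t 19.65 gap 24.2
```

>>> arm_command:
  targets:
    - {"hand": 0.1,"x": 0,"y": 0,"z": 0,"yaw": 0}
    - {"hand": 0.1,"x": 0,"y": 0,"z": 0,"yaw": 0}
    - {"hand": 0.1,"x": 0,"y": 0,"z": 0,"yaw": 0}
    - {"hand": 0.1,"x": 0,"y": 0,"z": 0,"yaw": 0}
    - {"hand": 0.1,"x": 0,"y": 0,"z": -0.02,"yaw": 0}
    - {"hand": 0.1,"x": 0,"y": 0,"z": -0.04,"yaw": 0}
    - {"hand": 0.1,"x": 0,"y": 0,"z": -0.04,"yaw": 0}
    - {"hand": 0.1,"x": -0.01,"y": 0,"z": -0.01,"yaw": 0}
    - {"hand": 0.1,"x": -0.04,"y": -0.01,"z": 0,"yaw": 0}
    - {"hand": 0.1,"x": -0.04,"y": -0.01,"z": 0,"yaw": 0}

```text
clock: 20.65
eef_pos: [595.3, 58.4, 336.3]
eef_rot: [3.141, 0.001, -0.188]
wrist_force: [1.1, 0.7, 0.5]
finger_gap: 51.7
finger_force: 0.0
```

>>> arm_command:
  targets:
    - {"hand": 0.1,"x": -0.035,"y": -0.01,"z": 0,"yaw": 0}
    - {"hand": 0.1,"x": -0.02,"y": 0,"z": 0,"yaw": 0}
    - {"hand": 0.1,"x": 0,"y": 0,"z": 0,"yaw": 0}
    - {"hand": 0.1,"x": 0,"y": 0,"z": 0,"yaw": 0}

```text
clock: 21.05
eef_pos: [544.4, 78.4, 337.6]
eef_rot: [3.142, -0.0, -0.187]
wrist_force: [0.5, 0.5, -0.5]
finger_gap: 51.9
finger_force: 0.0
```

```bash
python3 - <<'E'
from h import *
s=manip.read_state(); print(s['eef_pos'],s['clock'],s['finger_gap'],s['wrist_force'])
c=get_calibration('wrist'); a=snap('wrist','w6.png'); t=snap('side','s6.png'); np.savez('w6.npz',T=c['cam_to_world'])
o=np.zeros((600,800,3),np.uint8)
o[:400,:400]=cv2.resize(a[0:300,106:406,::-1],(400,400),interpolation=cv2.INTER_CUBIC)
o[:,400:]=cv2.resize(t[140:260,210:290,::-1],(400,600),interpolation=cv2.INTER_CUBIC)
cv2.imwrite('pics/w6b.png',o)
E
```

```text
[544.39245789  78.39187598 337.63974099] 21.05 51.85543139754688 [ 0.49865712  0.50070261 -0.54075981]
```

View pics/w6b.png

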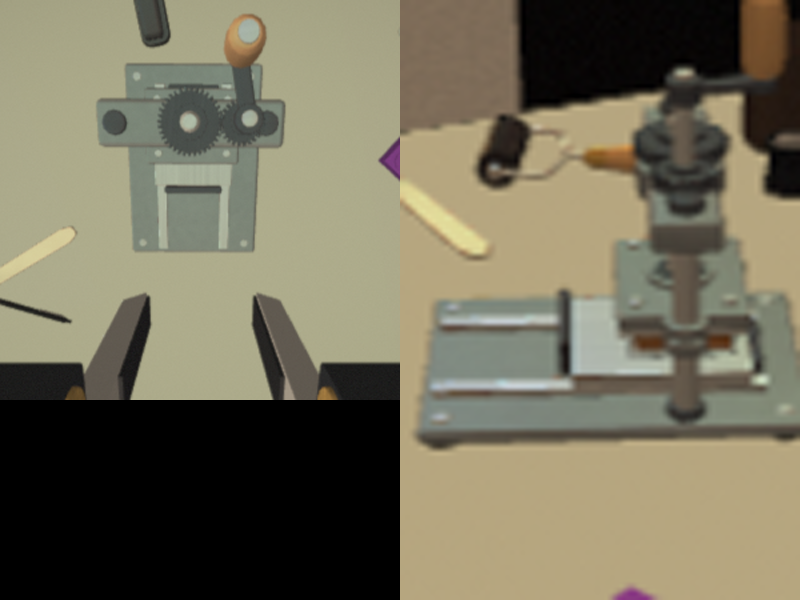

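The bed is home, the platen sits on the type (brown edge at (683,341)), and the knob at (247,32) stayed where I left it. Handing in.

```bash
python3 -c "
from cell import manip
print(manip.sign_off())"
```

```text
the job is handed in; nothing more can be done
None
```

The job is handed in: the large type block is in the outline (about 2 mm off centre), the bed is home, and the press is closed to about 5 N over free-running crank load; pushing the bed onto its stop briefly read 44 N sideways at the wrist.

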